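Open the filter unit: snap tab, then cover

TASK

Open the air-filter unit for inspection: press the orange snap tab down until the blue cover springs free, then push the cover along its rails, off its seat and completely out of the rails, so that it lies flat on the unit's grey shelf with the filter uncovered. Only press and push; do not lift the cover. Leave the vial, the memory stick and the marker where they are.

Things in the scene. Friction and masses are not known exactly. Their poses are not given: they have to be found in the camera images.
- filter_unit: White filter unit fixed to the bench, 294 x 124 mm. Origin at bench height under the middle of the rails' open end; its x axis is the way the cover slides off. Seat level, 40 mm above the bench. Grey rails at x -104 to 0 mm, inner faces y +-47.5 mm, lips in to y +-41 mm, 13 mm above the seat. Grey spring housings, 13 mm above the seat, flank the tab (x -137 to -105, y +-31 to +-61 mm).
- shelf (a point): Middle of the flat grey shelf's top, at unit x = 72 mm, 40 mm above the bench, level with the seat. The shelf reaches from unit x = 0 to 144 mm, 124 mm wide, no rails; a lip 8 mm high closes its far end. Axes parallel to the unit's.
- tab (a joint): How far the orange snap tab is pressed down (m): 0 up, 0.009 at the stop. A spring of 3 N (up) to 6.6 N (stop) returns it; friction adds 1 to 3 N. Its tooth locks the cover until it is 5 to 6 mm down; then two spring pins push the cover some 18 mm along the unit's +x, past the tooth, and it stays free when the tab is let go.
- tab_pad (a point): Centre of the top face of the orange tab's press pad, 30 mm (unit's x) by 38 mm (unit's y); 50 mm above the bench when up, at unit x = -125 mm, y = 0. It goes down with the tab. Axes parallel to the unit's.
- cover: Loose blue cover, 102 (x) x 92 (y) x 6 mm, 0.1 kg. Origin at the centre of its underside, axes along the unit's while seated; seated origin at unit x = -49 mm, between the rails and under their lips. A 14 x 32 mm window at its tab end holds the tab's tooth. It is out of the rails when its origin is beyond unit x = 51 mm and meets the end lip at 93 mm.
- ridge (a point): Middle of the tab-side face of the white push ridge across the cover: the face to push, 60 mm wide (y), ridge 8 mm thick. At cover x = -25 mm, y = 0, 12 mm above the cover's underside; the ridge rises from the plate's top (6 mm above the underside) to 20 mm above the underside. Axes as the cover's.
- vial: Clear glass vial with white cap, 27 mm across, 60 mm tall, standing near the unit; origin at the centre of its underside. Not to be disturbed.
- usb_stick: Red memory stick, 54 x 18 x 8 mm, lying near the unit; origin at the centre of its underside. Not to be disturbed.
- marker: Marker pen, white with a black cap, 138 x 17 x 19 mm, lying near the unit; origin at the centre of its underside. Not to be disturbed.
Things that resemble listed ones, but are neither listed nor needed, are in the scene too. What is meant by the cover is not green, and is the smaller of those in its own colour.

How it is judged (in metres and radians):
On the way, in this order (a step that is already met when the one before it is completed fails the run):
1. the snap tab is pressed down, which releases the cover (value of joint tab above 0.0045 m).
2. the cover is pushed out of the rails (x of cover in the frame of filter_unit above 0.051 m), for 0.2 s.
At the end, for the whole second after the job is handed in: The cover lies flat (within 0.06 rad) and at rest on the shelf, its origin beyond unit x = 50 mm (out of the rails) and short of 105 mm, within 40 mm of the unit's middle line and turned less than 0.5 rad; the tab is up again (x of cover in the frame of filter_unit between 0.05 and 0.105 m and y of cover in the frame of filter_unit between -0.04 and 0.04 m and z of cover in the frame of filter_unit between 0.036 and 0.044 m and angle between cover's own z axis and vertical below 0.06 rad and angle between the x axis of cover and the x axis of filter_unit, either way round below 0.5 rad and value of joint tab below 0.002 m and linear speed of cover below 0.01 m/s); the robot touches nothing.
It fails at once if the cover is lifted more than 12 mm (height (world z) of cover above 0.052 m).
It fails at once if the cover is tipped up (angle between cover's own z axis and vertical above 0.35 rad).
It fails at once if the vial is moved more than 15 mm (distance of vial from where it was at the start of the episode above 0.015 m).
It fails at once if the memory stick is moved more than 15 mm (distance of usb_stick from where it was at the start of the episode above 0.015 m).
It fails at once if the marker is moved more than 20 mm (distance of marker from where it was at the start of the episode above 0.02 m).
It also fails if it takes over 48 s, if anything falls off the work surface, if the arm or the gripper's body presses on something with over 40 N, if the wrist force passes 120 N, or if a joint passes its speed limit or range.

ROBOT

A 6-joint arm with a two-finger parallel gripper is mounted at the origin on a cart in front of the work surface, level with it; the furniture and walls round the work are solid. World frame = base frame: x ahead of the robot, y to its left, z up, the work surface at z = 0. Lengths are in m, angles in degrees, forces in N, time in s.
With the tool pointing down it reaches from about 0.275 to 0.825 m from the base axis. Payload 4.9 kg.
Tool frame: the origin (TCP) lies between the finger pads; the fingertips stand 22 mm ahead of it and the grasp point (between the pads) lies 3 mm ahead of it; z points along the fingers, y is the direction in which the jaws open and shut (so a half turn about z gives the same grasp; the last joint's range is limited). The gripper opens to 85 mm and grips with 20 to 120 N. Pads are 22 mm wide; open, the fingers measure 114 mm over their backs; the gripper's body (76 mm by 85 mm) begins 54 mm behind the grasp point. The pads swing forward as they close: fully open they stand 13 mm farther back than shut.
Start: joints at [-78.277, 18.69, -11.035, 60.275, 0, 82.311], TCP at [0.183, -0.519, 0.253] pointing down, gripper open.
Joint ranges: [-152.03, 152.03], [-55.5, 102.48], [-74.3, 77.21], [-110.64, 120.58], [-84.22, 78.4], [-180, 180]. Speed limits (degrees/s): [147.25, 147.25, 180, 180, 180, 180].

INTERFACE

Orientations are given as a 3x3 rotation matrix whose columns are the frame's x, y, z axes.
In Python, from rig import robot gives the robot as it stands.
- The arm moves only by the shell command python3 -m inch 'ROWS' [FORCE]. ROWS is JSON, a list that holds one entry, the list of rows, each a list of 7 numbers: the shift along the tool's x, y, z in cm, then the turn, a rotation vector about the tool's x, y, z in rad, then the finger opening in cm, from 0 to 8.54. In form: [[[tx, ty, tz, wx, wy, wz, hand], ...]]. A call has 1 to 12 rows; each row shifts and turns the commanded pose from where the row before left it, along the tool's axes as they then stand; what a row does not reach is not made up. A row lasts 1/12 s, in which the tool goes at most 41.7 mm and 7.16 degrees, less where a joint would pass 70% of its speed; a pose out of reach is approached as far as the arm can. A call is refused whole if a number of a shift passes 4.17 or a number of a turn 0.125, either way. A call with a gripper value outside its range is refused whole. The fingers move at their own pace and stop on an object; FORCE is the grip in N (left out, the last holds). Time passes only in rows, so rows that do not move let the fingers close. It gives the time, the measured TCP pose, the force and the opening at its end, in the units of the state.
- robot.read_state(): the state, without advancing time (a new reading comes with each control period).
- robot.camera(name): name is "scene" or "top" or "wrist"; returns the picture (384x512x3 uint8, red, green, blue); there is no depth.
- robot.camera_model(name): a dict with "vfov" (degrees; the focal length in pixels is half the picture's height over the tangent of half this angle, whatever the lens; pixels are square), "cx", "cy" (the principal point, pixels), "distortion" ([k1, k2, p1, p2, k3] as OpenCV has them; the pictures are not rectified), "extrinsics" (4x4, takes a point from camera to world coordinates). Camera axes: x right, y down, z forward; pixel columns grow to the right and rows downward; lengths in m; the calibration is good to about 2 mm. A picture is of the moment at which its call begins: read the wrist's pose just before it. camera_model takes no time and is no camera call; for the wrist camera it gives the pose at the moment of the call.
- robot.job_done(): hands the job in, once; it reports no verdict.
The state is a dict: "time_s": time; "joints": joint angles; "joint_velocities": joint speeds; "tau": joint torques, N m; "eef_pos": TCP position; "orientation": TCP orientation; "ft_force": force on the tool from outside, world axes, zero at the start; "wrist_torque": the same for the moment, N m; "width": opening from 0.0 (shut) to 1.0 (fully open).
Only numpy, scipy, OpenCV 4.12 (cv2) and the standard library are available. Lean on these libraries where they do the work, as an engineer would, in place of code of your own. Each camera call takes 0.05 s, during which the arm holds its last target.

## Working session

There is one attempt and no reset: what is moved stays moved. The work goes in short steps, Python scripts to look and compute and a shell command to move; the robot and the scene stay as the last step left them, time stands still between calls to the robot, and variables do not carry over. Pictures are saved under pics/ and viewed, and the job is handed in when it is done.

```bash
ls; mkdir -p pics; python3 - <<'E'
from rig import robot
import cv2
for n in("scene","top","wrist"):
    m=robot.camera_model(n); print(n,m)
    cv2.imwrite(f"pics/{n}0.png",robot.camera(n)[:,:,::-1])
print(robot.read_state())
E
```

```text
pics
scene {'vfov': 55.569539375227215, 'cx': 254.38432818656457, 'cy': 192.42530021349486, 'distortion': array([0.03588673, 0.        , 0.        , 0.        , 0.        ]), 'extrinsics': array([[ 0.39655172, -0.66404002,  0.63387506,  0.04608905],
       [-0.9178983 , -0.27592289,  0.28518288, -0.16853763],
       [-0.01447221, -0.6949226 , -0.7189389 ,  0.70761545],
       [ 0.        ,  0.        ,  0.        ,  1.        ]])}
top {'vfov': 51.064945850071226, 'cx': 253.80427280596246, 'cy': 187.92844769736178, 'distortion': array([-0.04409753,  0.        ,  0.        ,  0.        ,  0.        ]), 'extrinsics': array([[-0.00409243, -0.98396762,  0.17830022,  0.40396604],
       [-0.99975287,  0.00792194,  0.02077119,  0.07041911],
       [-0.02185066, -0.17817115, -0.98375688,  1.1568859 ],
       [ 0.        ,  0.        ,  0.        ,  1.        ]])}
wrist {'vfov': 60.09588949340766, 'cx': 257.0508019735967, 'cy': 187.69443367126772, 'distortion': array([0.00461948, 0.        , 0.        , 0.        , 0.        ]), 'extrinsics': array([[ 0.33239395, -0.89629686, -0.2935408 ,  0.
[... 288 characters left out ...]
9668e+01,
       -7.82836762e-04,  8.23090241e+01]), 'joint_velocities': array([ 0.03512791, -0.17647405,  0.15159772,  0.0821679 ,  0.07370076,
        0.05752458]), 'tau': array([ 1.32068595e-03, -4.43699634e+01,  2.62667531e+01,  1.03612573e-02,
       -1.10665542e-04,  3.67327502e-06]), 'eef_pos': array([ 0.18272136, -0.51833948,  0.25269026]), 'orientation': array([[ 9.43143166e-01,  3.32386659e-01, -2.78305312e-04],
       [ 3.32386736e-01, -9.43142319e-01,  1.27395771e-03],
       [ 1.60965030e-04, -1.29402950e-03, -9.99999150e-01]]), 'ft_force': array([-0.14642551,  0.47299709,  0.59212514]), 'wrist_torque': array([ 0.04437924, -0.03100389, -0.0431374 ]), 'width': 0.9971100352174702}
```

View pics/scene0.png

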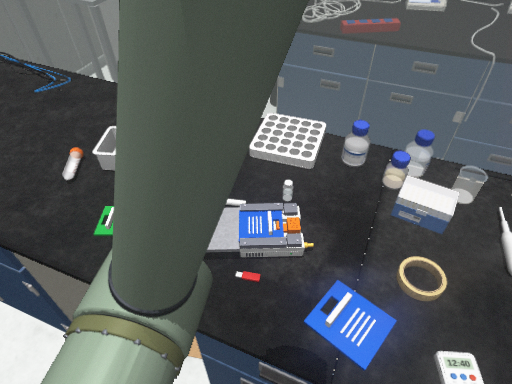

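View pics/top0.png

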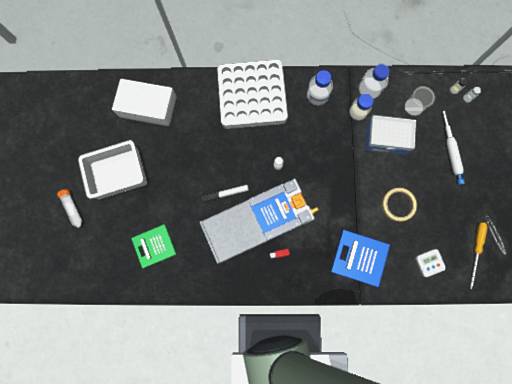

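The top view shows three candidates: the blue cover on the unit at (270,213), a larger loose blue panel at (360,258), and a green panel at (153,246). By the description, the one on the unit is the cover. The tab is orange at (297,201), the vial is at (279,162), the stick at (280,253) and the marker at (225,193).

```bash
cat > h.py <<'E'
import numpy as np, cv2
from rig import robot
def ray(m,uv):
    f=192/np.tan(np.radians(m["vfov"]/2)); K=np.array([[f,0,m["cx"]],[0,f,m["cy"]],[0,0,1]])
    p=cv2.undistortPoints(np.array(uv,float).reshape(-1,1,2),K,np.array(m["distortion"]))[:,0]
    T=m["extrinsics"]; d=np.c_[p,np.ones(len(p))]@T[:3,:3].T
    return T[:3,3],d
def plane(m,uv,z):
    o,d=ray(m,uv); return o+d*((z-o[2])/d[:,2])[:,None]
def proj(m,P):
    f=192/np.tan(np.radians(m["vfov"]/2)); K=np.array([[f,0,m["cx"]],[0,f,m["cy"]],[0,0,1]])
    T=np.linalg.inv(m["extrinsics"]); 
    return cv2.projectPoints(np.array(P,float).reshape(-1,1,3),cv2.Rodrigues(T[:3,:3])[0],T[:3,3],K,np.array(m["distortion"]))[0][:,0]
def mask(im,lo,hi):
    return cv2.inRange(cv2.cvtColor(im,cv2.COLOR_RGB2HSV),lo,hi)
def blobs(mk,amin=20):
    c,_=cv2.findContours(mk,cv2.RETR_EXTERNAL,cv2.CHAIN_APPROX_NONE)
    return sorted([x for x in c if cv2.contourArea(x)>amin],key=cv2.contourArea,reverse=True)
E
python3 - <<'E'
from h import *
m=robot.camera_model("top"); im=robot.camera("top")
for nm,lo,hi,z in(("blue",(100,120,80),(125,255,255),.046),("orange",(8,130,120),(28,255,255),.05),("red",(172,130,80),(180,255,255),.008),):
    for c in blobs(mask(im,lo,hi)):
        r=cv2.minAreaRect(c); print(nm,cv2.contourArea(c),np.round(r[0]),plane(m,[r[0]],z)[0].round(3))
        if r[0][0]<320 and nm!="red": print(plane(m,cv2.boxPoints(r),z).round(3)[:,:2].tolist())
cv2.imwrite("pics/crop1.png",cv2.resize(im[140:280,180:340],None,fx=5,fy=4.2*5/4.2,interpolation=cv2.INTER_CUBIC)[:600,:,::-1])
E
```

```text
blue 2159.5 [360. 258.] [ 0.41  -0.195  0.046]
blue 989.0 [273. 212.] [0.537 0.04  0.046]
[[0.554, 0.103], [0.596, 0.011], [0.521, -0.022], [0.48, 0.069]]
blue 187.0 [324.  78.] [ 0.934 -0.114  0.046]
blue 172.0 [366. 101.] [ 0.861 -0.234  0.046]
blue 162.5 [381.  72.] [ 0.953 -0.284  0.046]
blue 40.0 [461. 179.] [ 0.626 -0.491  0.046]
blue 38.5 [368. 136.] [ 0.754 -0.234  0.046]
blue 27.0 [399. 151.] [ 0.708 -0.321  0.046]
orange 203.0 [481. 238.] [ 0.461 -0.529  0.05 ]
orange 145.5 [297. 201.] [ 0.566 -0.027  0.05 ]
[[0.574, -0.002], [0.591, -0.037], [0.559, -0.052], [0.542, -0.017]]
orange 50.5 [ 62. 192.] [0.597 0.64  0.05 ]
[[0.598, 0.66], [0.612, 0.629], [0.596, 0.62], [0.582, 0.652]]
```

View pics/crop1.png

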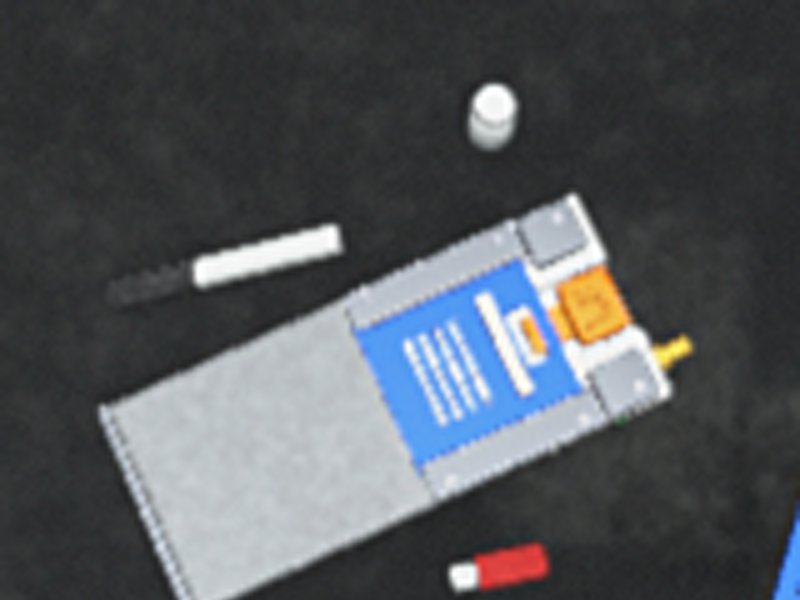

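The crop confirms the smaller blue cover between the rails, with the orange tab beside it. The unit's +x axis lies at about 114.5° in the world. I'll turn the tool so its x axis matches the unit's x axis, then go above the tab.

```bash
python3 -m inch '[[[0,0,0,0,0,-0.118,0],[0,0,0,0,0,-0.118,0],[0,0,0,0,0,-0.118,0],[0,0,0,0,0,-0.118,0],[0,0,0,0,0,-0.118,0],[0,0,0,0,0,-0.118,0],[0,0,0,0,0,-0.118,0],[0,0,0,0,0,-0.118,0],[0,0,0,0,0,-0.118,0],[0,0,0,0,0,-0.118,0],[0,0,0,0,0,-0.118,0],[0,0,0,0,0,-0.118,0]]]' 20
```

```text
time_s: 1.2
eef_pos: [0.1828, -0.5185, 0.253]
orientation: [[-0.189, 0.982, -0.0], [0.982, 0.189, 0.001], [0.001, 0.0, -1.0]]
ft_force: [-0.6, 0.6, 0.3]
width: -0.001
```

```bash
python3 -m inch '[[[0,0,0,0,0,-0.118,0],[0,0,0,0,0,-0.118,0],[1.6,3.07,0,0,0,0,0],[1.6,3.07,0,0,0,0,0],[1.6,3.07,0,0,0,0,0],[1.6,3.07,0,0,0,0,0],[1.6,3.07,0,0,0,0,0],[1.6,3.07,0,0,0,0,0],[1.6,3.07,0,0,0,0,0],[1.6,3.07,0,0,0,0,0],[1.6,3.07,0,0,0,0,0],[1.6,3.07,0,0,0,0,0]]]'
python3 -m inch '[[[1.6,3.07,0,0,0,0,0],[1.6,3.07,0,0,0,0,0],[1.6,3.07,0,0,0,0,0],[1.6,3.07,0,0,0,0,0],[1.6,3.07,0,0,0,0,0],[1.6,3.07,0,0,0,0,0],[1.6,3.07,0,0,0,0,0],[1.6,3.07,0,0,0,0,0],[0,0,0,0,0,0,0],[0,0,0,0,0,0,0]]]'
python3 - <<'E'
from h import *
m=robot.camera_model("wrist"); im=robot.camera("wrist")
np.save("w1.npy",im)
for nm,lo,hi,z in(("blue",(100,120,80),(125,255,255),.046),("orange",(8,130,120),(28,255,255),.05)):
    for c in blobs(mask(im,lo,hi))[:2]:
        r=cv2.minAreaRect(c); b=cv2.boxPoints(r); print(nm,np.round(r[0]),b.round(0).tolist(),plane(m,[r[0]],z)[0].round(4),plane(m,b,z).round(4)[:,:2].tolist())
cv2.imwrite("pics/w1.png",im[:,:,::-1])
E
```

```text
time_s: 2.2
eef_pos: [0.3986, -0.2459, 0.2533]
orientation: [[-0.408, 0.913, 0.0], [0.913, 0.408, -0.0], [-0.0, 0.0, -1.0]]
ft_force: [-0.2, -0.8, 0.5]
width: 0.004
time_s: 3.03
eef_pos: [0.5704, -0.029, 0.2527]
orientation: [[-0.411, 0.912, -0.001], [0.912, 0.411, -0.0], [0.0, -0.001, -1.0]]
ft_force: [-0.4, -0.8, 0.0]
width: 0.003
blue [ 78. 229.] [[2.0, 237.0], [65.0, 153.0], [154.0, 221.0], [91.0, 304.0]] [ 0.4236 -0.1754  0.046 ] [[0.3509, -0.219], [0.3905, -0.0994], [0.4953, -0.1325], [0.4622, -0.2641]]
blue [254.  80.] [[203.0, 24.0], [305.0, 24.0], [305.0, 137.0], [203.0, 137.0]] [0.5344 0.0419 0.046 ] [[0.4733, 0.0669], [0.5563, 0.1043], [0.6019, 0.0141], [0.5101, -0.0272]]
orange [254. 157.] [[236.0, 138.0], [273.0, 138.0], [273.0, 176.0], [236.0, 176.0]] [ 0.5644 -0.0239  0.05  ] [[0.5402, -0.014], [0.5731, 0.0008], [0.5895, -0.0341], [0.5553, -0.0495]]
orange [254. 124.] [[244.0, 121.0], [265.0, 121.0], [265.0, 128.0], [244.0, 128.0]] [0.5513 0.0053 0.05  ] [[0.5408, 0.0042], [0.5592, 0.0125], [0.5619, 0.0064], [0.5434, -0.0019]]
```

View pics/w1.png

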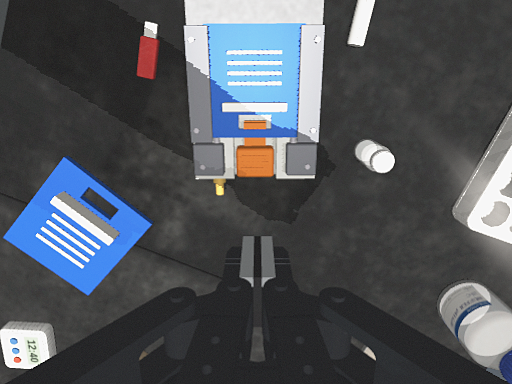

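The wrist view shows the unit square with the tool. The cover is at (254,80), the orange pad at (254,162), the vial at (375,155) and the stick at (148,50). The big blue decoy is off to the left at (78,229). Next I'll get the pad centre from its rows and cross-check it against the rail ends.

```bash
python3 - <<'E'
from h import *
m=robot.camera_model("wrist"); im=robot.camera("wrist")
mk=mask(im,(8,130,120),(28,255,255))
for v in range(134,182,1):
    r=np.where(mk[v,225:285])[0]
    if len(r): print(v,r.min()+225,r.max()+225,im[v,254].tolist(),end=' | ')
a=np.radians(114.25);u=np.array([np.cos(a),np.sin(a)]);n=np.array([-u[1],u[0]])
def show(l,uv,z):
    p=plane(m,[uv],z)[0][:2];print(l,p.round(4))
    return p
print()
for l,uv,z,x,y in(("railR",(325,23.5),.053,0,-60),("railL",(186,23.5),.053,0,60),("pad front",(254.5,147),.05,-110,0)):
    p=show(l,uv,z); print("  origin",(p-u*x/1000-0*n).round(4), "lat",(p@n).round(4))
cv2.imwrite("pics/w1c.png",cv2.resize(im[10:190,180:335],None,fx=3.3,fy=3.3,interpolation=cv2.INTER_CUBIC)[:,:,::-1])
print(robot.read_state()["eef_pos"],u,n)
E
```

```text
137 246 266 [236, 134, 83] | 138 246 266 [232, 138, 57] | 139 246 266 [227, 133, 63] | 140 246 266 [226, 135, 65] | 141 246 266 [226, 134, 65] | 142 246 266 [226, 134, 64] | 143 246 266 [228, 137, 66] | 144 246 266 [239, 145, 71] | 145 241 271 [147, 83, 37] | 146 239 272 [121, 68, 28] | 147 238 273 [136, 77, 36] | 148 238 273 [197, 108, 48] | 149 238 274 [218, 121, 51] | 150 238 274 [225, 133, 60] | 151 237 274 [226, 135, 63] | 152 238 274 [226, 135, 65] | 153 238 274 [225, 134, 62] | 154 238 274 [225, 134, 64] | 155 238 274 [223, 130, 60] | 156 238 274 [224, 132, 61] | 157 238 274 [226, 133, 63] | 158 238 274 [220, 129, 61] | 159 238 274 [224, 133, 62] | 160 238 274 [226, 133, 62] | 161 238 274 [207, 115, 53] | 162 238 274 [223, 131, 62] | 163 238 274 [226, 133, 62] | 164 238 274 [216, 124, 56] | 165 238 274 [224, 127, 59] | 166 238 274 [216, 123, 56] | 167 238 274 [224, 129, 62] | 168 238 274 [225, 132, 63] | 169 238 274 [225, 132, 62] | 170 238 274 [221, 128, 59] | 171 238 274 [221, 127, 57] | 172 238 274 [221, 127, 58] | 173 238 274 [223, 129, 59] | 174 238 274 [220, 123, 53] | 175 239 272 [224, 121, 50] | 179 225 225 [57, 58, 54] | 180 225 226 [54, 54, 52] | 181 225 226 [54, 53, 50] | 
railR [0.5711 0.1095]
  origin [0.5711 0.1095] lat -0.5657
railL [0.4603 0.0599]
  origin [0.4603 0.0599] lat -0.4443
pad front [ 0.5595 -0.0158]
  origin [0.5143 0.0845] lat -0.5037
[ 0.56933515 -0.03065529  0.25287077] [-0.41071885  0.91176204] [-0.91176204 -0.41071885]
```

View pics/w1c.png

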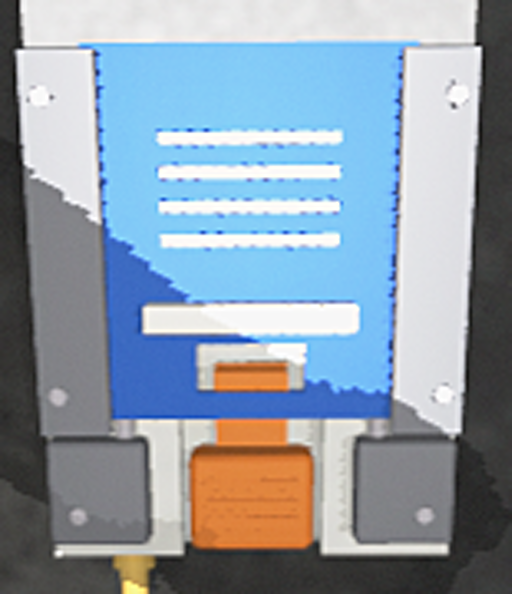

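```bash
python3 -m inch '[[[0.2,-0.15,1.5,0,0,0,0],[0,0,2.5,0,0,0,0],[0,0,2.5,0,0,0,0],[0,0,2.5,0,0,0,0],[0,0,2.5,0,0,0,0],[0,0,2.5,0,0,0,0],[0,0,1.5,0,0,0,0],[0,0,0.8,0,0,0,0],[0,0,0,0,0,0,0],[0,0,0,0,0,0,0]]]'
python3 - <<'E'
from h import *
im=robot.camera("wrist"); cv2.imwrite("pics/w2.png",im[:,:,::-1]);print(robot.read_state()["eef_pos"])
E
```

```text
time_s: 3.97
eef_pos: [0.5676, -0.0301, 0.0907]
orientation: [[-0.407, 0.914, -0.0], [0.914, 0.407, -0.0], [-0.0, -0.0, -1.0]]
ft_force: [0.3, 0.9, 0.1]
width: 0.003
[ 0.56827326 -0.02998568  0.09136446]
```

View pics/w2.png

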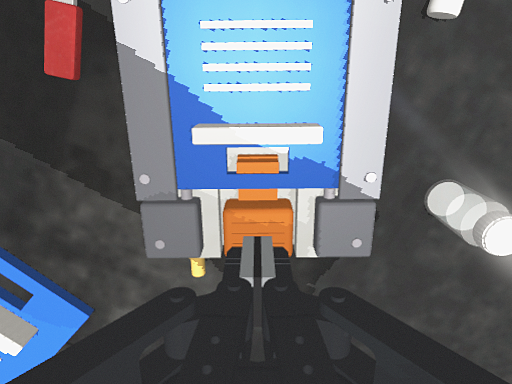

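The fingertips at (257,245) are over the pad and centred across it. Pressing now.

```bash
python3 -m inch '[[[0,0,0.9,0,0,0,0],[0,0,0.6,0,0,0,0],[0,0,0.4,0,0,0,0],[0,0,0.3,0,0,0,0],[0,0,0.3,0,0,0,0],[0,0,0.2,0,0,0,0],[0,0,0,0,0,0,0],[0,0,0,0,0,0,0],[0,0,0,0,0,0,0]]]'
python3 - <<'E'
from h import *
im=robot.camera("wrist"); cv2.imwrite("pics/w3.png",im[:,:,::-1]);s=robot.read_state();print(s["eef_pos"],s["ft_force"])
E
```

```text
time_s: 4.77
eef_pos: [0.568, -0.0293, 0.0638]
orientation: [[-0.408, 0.913, 0.001], [0.913, 0.408, -0.001], [-0.001, 0.0, -1.0]]
ft_force: [-1.4, -0.5, 6.2]
width: 0.001
[ 0.56804136 -0.02936301  0.06389224] [-2.08565964  0.60009489  5.96153152]
```

View pics/w3.png

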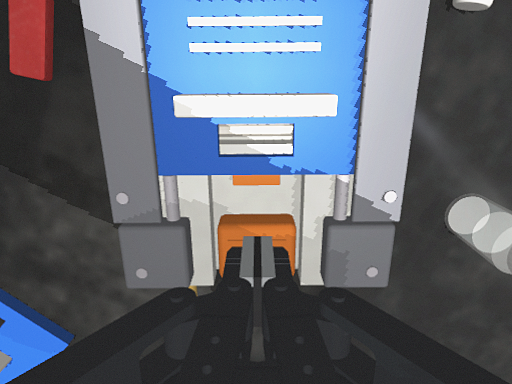

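The cover has sprung free: the spring pins show at (170,195) and (343,195), and the window at (256,140) is past the tooth. The wrist force is 6 N. I'll release the tab, move over the gap behind the ridge and check.

```bash
python3 -m inch '[[[0,0,-0.8,0,0,0,0],[0,0,-1.4,0,0,0,0],[0,0,-1.4,0,0,0,0],[1.2,0,0,0,0,0,0],[1.2,0,0,0,0,0,0],[1.2,0,0,0,0,0,0],[0.7,0,0,0,0,0,0],[0.3,0,0,0,0,0,0],[0,0,0,0,0,0,0],[0,0,0,0,0,0,0]]]'
python3 - <<'E'
from h import *
s=robot.read_state();m=robot.camera_model("wrist");im=robot.camera("wrist"); cv2.imwrite("pics/w4.png",im[:,:,::-1]);print(s["eef_pos"],s["ft_force"])
O=np.array([.5157,.0847]);u=np.array([-.4107,.9118])
E
```

```text
time_s: 5.65
eef_pos: [0.5488, 0.0131, 0.099]
orientation: [[-0.408, 0.913, -0.0], [0.913, 0.408, -0.0], [-0.0, -0.0, -1.0]]
ft_force: [-0.5, -0.9, 0.9]
width: -0.002
[0.5488237  0.01311315 0.09895072] [-0.48687927 -0.85305658  0.8705368 ]
```

View pics/w4.png

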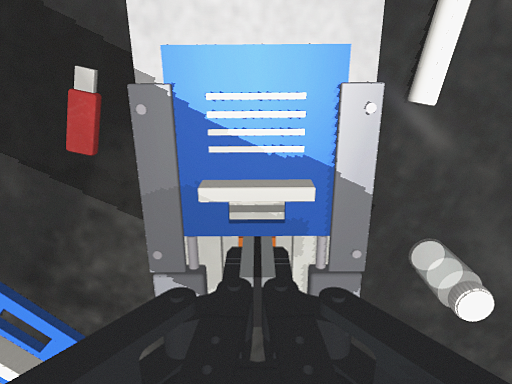

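The cover sits forward, with the ridge at (256,190) and the fingertips still short of it at (257,250). I'll lower to about 53 mm tip height and push.

```bash
python3 -m inch '[[[0,0,0.8,0,0,0,0],[0,0,0.8,0,0,0,0],[0,0,0.5,0,0,0,0],[0,0,0.3,0,0,0,0],[0,0,0,0,0,0,0],[0,0,0,0,0,0,0]]]'
python3 - <<'E'
from h import *
s=robot.read_state();m=robot.camera_model("wrist");im=robot.camera("wrist"); cv2.imwrite("pics/w5.png",im[:,:,::-1]);print(s["eef_pos"],s["ft_force"])
E
```

```text
time_s: 6.2
eef_pos: [0.5487, 0.0127, 0.0748]
orientation: [[-0.408, 0.913, -0.001], [0.913, 0.408, 0.0], [0.0, -0.001, -1.0]]
ft_force: [-1.0, 1.0, -0.4]
width: -0.002
[0.54874021 0.01266122 0.07484798] [-0.9809465   0.97019836 -0.36503367]
```

View pics/w5.png

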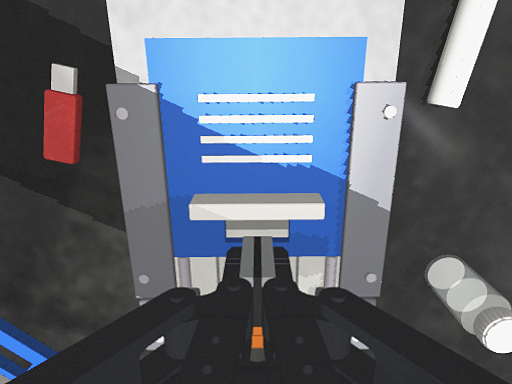

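The fingertips are behind the ridge, with no contact force. Pushing the first part.

```bash
python3 -m inch '[[[0.5,0,0,0,0,0,0],[0.5,0,0,0,0,0,0],[0.7,0,0,0,0,0,0],[0.7,0,0,0,0,0,0],[0.8,0,0,0,0,0,0],[0.8,0,0,0,0,0,0],[0.8,0,0,0,0,0,0],[0.8,0,0,0,0,0,0],[0.8,0,0,0,0,0,0],[0.7,0,0,0,0,0,0],[0.5,0,0,0,0,0,0],[0.4,0,0,0,0,0,0]]]'
python3 - <<'E'
from h import *
s=robot.read_state();im=robot.camera("wrist"); cv2.imwrite("pics/w6.png",im[:,:,::-1]);print(s["eef_pos"],s["ft_force"])
p=s["eef_pos"][:2]-np.array([.5157,.0847]);print("unit x",p@[-.4107,.9118],"y",p@[-.9118,-.4107])
E
```

```text
time_s: 7.25
eef_pos: [0.5161, 0.0865, 0.0753]
orientation: [[-0.408, 0.913, -0.0], [0.913, 0.408, -0.0], [-0.0, -0.0, -1.0]]
ft_force: [1.2, -1.0, 0.1]
width: -0.002
[0.5160777  0.08645263 0.07531234] [ 1.23255718 -0.98439079  0.1017453 ]
unit x 0.0014429280455949755 y -0.0010641909907243988
```

View pics/w6.png

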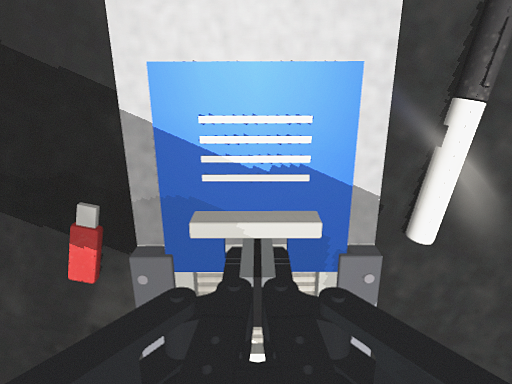

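The cover is straight, its tail edge at about row 270 and still level with the rail ends (about unit x = 37 mm). I'll push 33 mm more, slowing down, then back off a little, lift and check.

```bash
python3 -m inch '[[[0.4,0,0,0,0,0,0],[0.5,0,0,0,0,0,0],[0.5,0,0,0,0,0,0],[0.5,0,0,0,0,0,0],[0.5,0,0,0,0,0,0],[0.4,0,0,0,0,0,0],[0.3,0,0,0,0,0,0],[0.2,0,0,0,0,0,0],[0,0,0,0,0,0,0],[0,0,0,0,0,0,0],[0,0,0,0,0,0,0]]]'
python3 -m inch '[[[-0.5,0,0,0,0,0,0],[-0.5,0,0,0,0,0,0],[0,0,-1,0,0,0,0],[0,0,-2,0,0,0,0],[-0.5,0,-3,0,0,0,0],[-1,0,-3,0,0,0,0],[-1,0,-3,0,0,0,0],[-1,0,-2,0,0,0,0],[0,0,0,0,0,0,0],[0,0,0,0,0,0,0]]]'
python3 - <<'E'
from h import *
s=robot.read_state();m=robot.camera_model("wrist");im=robot.camera("wrist"); t=robot.camera("top");mt=robot.camera_model("top")
cv2.imwrite("pics/w7.png",im[:,:,::-1]);cv2.imwrite("pics/t7.png",cv2.resize(t[140:280,180:340],None,fx=4,fy=4)[:,:,::-1]);print(s["eef_pos"],s["ft_force"])
O=np.array([.5157,.0847])
for mm,i,n in((m,im,"w"),(mt,t,"t")):
    for c in blobs(mask(i,(100,120,80),(125,255,255)),300)[:2]:
        b=cv2.boxPoints(cv2.minAreaRect(c)); P=plane(mm,b,.046)[:,:2]-O
        Q=np.c_[P@[-.4107,.9118],P@[-.9118,-.4107]]; print(n,b.round().tolist(),(Q*1000).round(1).tolist(),(Q.mean(0)*1000).round(1))
E
```

```text
time_s: 8.22
eef_pos: [0.503, 0.1159, 0.0753]
orientation: [[-0.408, 0.913, 0.0], [0.913, 0.408, 0.0], [0.0, 0.0, -1.0]]
ft_force: [0.1, -0.4, 0.5]
width: 0.003
time_s: 9.05
eef_pos: [0.5224, 0.0743, 0.2172]
orientation: [[-0.407, 0.914, 0.004], [0.914, 0.407, 0.0], [-0.001, 0.003, -1.0]]
ft_force: [-0.1, 0.8, -0.6]
width: 0.002
[0.52244457 0.07427954 0.21715035] [-0.14374116  0.83508494 -0.58530644]
w [[196.0, 7.0], [311.0, 7.0], [311.0, 136.0], [196.0, 136.0]] [[121.8, 45.4], [121.5, -44.7], [20.3, -49.4], [20.8, 51.7]] [71.1  0.8]
w [[4.0, 336.0], [73.0, 253.0], [136.0, 306.0], [67.0, 389.0]] [[-193.3, 271.4], [-94.1, 180.0], [-157.0, 124.7], [-268.9, 216.8]] [-178.3  198.2]
t [[330.0, 272.0], [343.0, 229.0], [391.0, 243.0], [378.0, 287.0]] [[-118.5, 211.5], [-203.5, 120.6], [-306.4, 211.9], [-220.1, 300.6]] [-212.1  211.2]
```

View pics/w7.png

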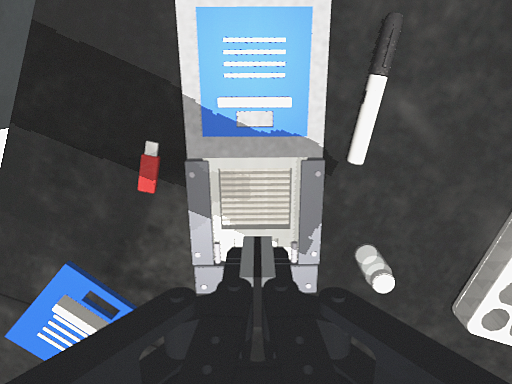

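View pics/t7.png

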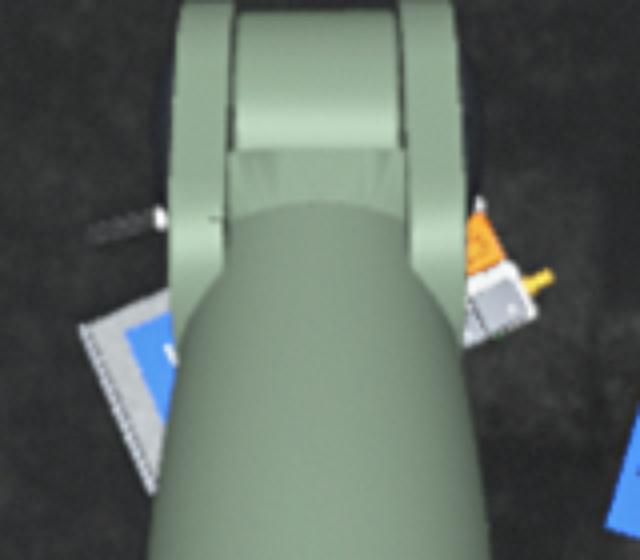

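The cover lies at unit x ≈ 71 mm, straight and clear of the rails, with the filter uncovered. One more look from farther back will check that the tab is up.

```bash
python3 -m inch '[[[-2,0,-0.6,0,0,0,0],[-2.5,0,-0.6,0,0,0,0],[-2.5,0,-0.6,0,0,0,0],[-2.5,0,-0.6,0,0,0,0],[-1.6,0,-0.6,0,0,0,0],[0,0,0,0,0,0,0],[0,0,0,0,0,0,0],[0,0,0,0,0,0,0]]]'
python3 - <<'E'
from h import *
m=robot.camera_model("wrist");im=robot.camera("wrist"); cv2.imwrite("pics/w8.png",im[:,:,::-1])
O=np.array([.5157,.0847])
for z in(.05,.041):
  b=blobs(mask(im,(8,130,120),(28,255,255)))[0].reshape(-1,2); x0,y0=b.min(0);x1,y1=b.max(0)
  for zz in(.05,.041):
    P=plane(m,[[x0,y1-6],[x1+1,y1-6]],zz)[:,:2]; print(x0,x1,y0,y1,zz,"pad width mm",np.linalg.norm(P[0]-P[1])*1000)
  break
E
```

```text
time_s: 9.82
eef_pos: [0.5654, -0.0256, 0.2439]
orientation: [[-0.408, 0.913, -0.003], [0.913, 0.408, 0.001], [0.002, -0.002, -1.0]]
ft_force: [-0.6, 0.3, 0.5]
width: -0.004
239 277 155 183 0.05 pad width mm 38.44041514573496
239 277 155 183 0.041 pad width mm 39.54027060900335
```

View pics/w8.png

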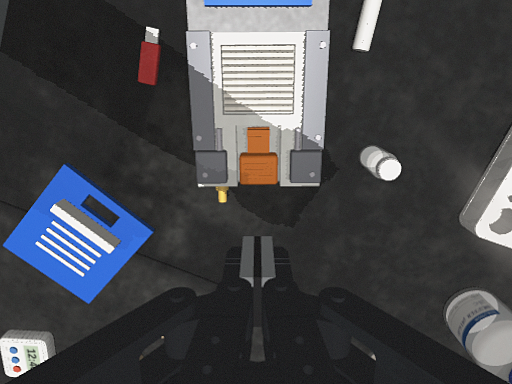

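The tab pad at (258,168) has the same outline as at the start and its width fits the up height. The arm is clear of everything, and the vial, stick and marker look undisturbed. Handing in.

```bash
python3 -c "
from rig import robot
print(robot.job_done())"
```

```text
the job is handed in; nothing more can be done
None
```

I pressed the orange tab with the closed fingertips until the cover sprang free, at about 6 N. I then pushed the cover by its ridge, out of the rails and onto the shelf, backed off and handed in at about 10 s.

**Cover:** the last wrist view put it at unit x ≈ 71 mm, y ≈ 1 mm, square to the unit and clear of the rails, with the filter uncovered. I judged that it lies flat from this one view, not from a height measurement.

**Tab:** it looks up again. Its pad measured 38.4 mm wide at the up height, against 38 mm nominal; the same outline at the pressed height would be 39.5 mm. That difference is small, so this check is only a weak one.

**Other objects:** the vial, memory stick and marker looked undisturbed by eye; I did not measure them. The arm was clear of everything when I handed in.

**Failed check:** the top camera was blocked by the arm, so it could not confirm the cover's final position.

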